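# Check-weigh a gift carton and put it out on the display turntable

### The job

Take the front carton (the one nearest you) out of the shipping case, stand it on the pan of the spring scale and let go so that the scale can settle. Then stand it upright in the empty outlined place on the round display turntable, like the other two: lengthwise within the outline, one narrow side close to the post. The turntable turns freely: set the carton down without dropping it and without swinging the turntable round, and leave the other cartons standing where they are.

Things in the scene. Friction and masses are not known exactly. Their poses are not given: they have to be found in the camera images.
- front_box_mid (a point): Centre (half-way up) of the carton to move: slim white card carton with brown windows and dark ribbon, 66 mm wide (own x) x 30 thick (own y) x 112 tall (z up), 0.18 to 0.28 kg. Starts upright in the case, front of the row of three, nearest the robot. The next one is 4 mm behind its broad face, so there only its narrow sides (66 mm apart) can be pinched, above the case's walls.
- case: Low open cardboard shipping case, fixed; origin at the centre of its underside; outside 114 mm along its x (the row, pointing away from the robot) x 82 mm along its y x 48 mm high, walls and floor 4 mm. The cartons stand on its floor, so that their tops are 116 mm above the counter; 4 mm free round each.
- case_box_1: Middle carton in the case, same make and size; origin at the centre of its underside. Stays there.
- case_box_2: Rear carton in the case, same make and size; origin at the centre of its underside. Stays there.
- scale: Spring counter scale with a cream housing 140 x 140 mm and a round dial on its front, fixed; origin at the centre of its underside, x pointing away from the robot, through the back.
- pan_top (a point): Centre of the upper face of the scale's flat square aluminium pan, 130 x 130 mm, 5 mm thick, 117 mm above the counter when empty; axes as the scale's.
- scale_pan (a joint): How far the sprung pan has sunk, m: 0 empty, stop at 0.030. About 220 N per metre, damped: a carton alone sinks it 7 to 12 mm and it comes to rest within half a second.
- free_place (a point): Centre of the empty outlined place (72 x 36 mm, flush dark inlay) on the turntable's top face, 32 mm above the counter, 56 mm from its axis; x points outward along the outline's length, and the carton's width goes along x. The post is 14 mm from the inner narrow side of a carton standing here: no room for a finger there, so hold it by the broad faces, 30 mm apart.
- turntable (a joint): Turn of the wooden disc, rad, counter-clockwise from above, 0 at the start. It spins freely (friction about 0.003 N m): a light sideways push on anything on it swings it round. Disc 230 mm across, 16 mm thick; post 18 mm thick in its middle, ending in a 30 mm ball, 157 mm above the disc's top face. Three outlined places, 120 degrees apart.
- display_box_1: Carton already on the turntable, same make and size, standing loose in the place 120 degrees counter-clockwise from the empty one; origin at the centre of its underside. Stays there.
- display_box_2: Carton already on the turntable, same make and size, standing loose in the place 120 degrees clockwise from the empty one; origin at the centre of its underside. Stays there.

How it is judged:
By the outcome, as a careful person would: the job done as asked, in the order asked, and still so for the second after the job is handed in, with the robot touching nothing.
It also fails if it takes over 56 s, if anything falls off the work surface, if the arm or the gripper's body presses on something with over 40 N, if the wrist force passes 120 N, or if a joint passes its speed limit or range.

### The arm

A 6-joint arm with a two-finger parallel gripper is mounted at the origin on a cart in front of the work surface, level with it; the furniture and walls round the work are solid. World frame = base frame: x ahead of the robot, y to its left, z up, the work surface at z = 0. Lengths are in m, angles in rad, forces in N, time in s.
With the tool pointing down it reaches from about 0.35 to 0.875 m from the base axis. Payload 15.5 kg.
Tool frame: the origin (TCP) lies at the very end of the fingers, on their centre line; the grasp point (between the pads) lies 19 mm behind it; z points along the fingers, x is the direction in which the jaws open and shut, and the axes are right-handed (so a half turn about z gives the same grasp; the last joint's range is limited). The gripper opens to 85 mm and grips with 20 to 120 N. Pads are 22 mm wide; open, the fingers measure 114 mm over their backs; the gripper's body (76 mm by 85 mm) begins 54 mm behind the grasp point. The pads swing forward as they close: fully open they stand 13 mm farther back than shut.
Start: joints at [-1.254, 0.494, 1.345, -0, 1.302, -0.096], TCP at [0.251, -0.573, 0.231] pointing down, gripper open.
Joint ranges: [-2.91, 2.91], [-0.82, 2.16], [0.22, 2.67], [-1.22, 4.37], [0.12, 2.79], [-3.08, 3.08]. Speed limits (rad/s): [1.89, 1.89, 2.57, 3.01, 3.01, 3.01].

### API

Orientations are given as a rotation vector (axis times angle).
In Python, from cell import bot, eyes, ticket, finder gives the robot as it stands.
- The arm moves only by the tool step_arm, never from a script. Its argument "increments" is a list that holds one entry, the list of rows, each a list of 7 numbers: the turn, a rotation vector about the tool's x, y, z in degrees, then the shift along the tool's x, y, z in mm, then the finger opening in mm, from 0 to 85.4. In form: [[[ax, ay, az, x, y, z, fingers], ...]]. A call has 1 to 5 rows; each row is the pose to reach, as a shift and turn from the pose commanded when the call began, along the tool's axes at that moment; what a row does not reach only later rows make up. A row lasts 1/10 s, in which the tool goes at most 50 mm and 8.59 degrees, less where a joint would pass 70% of its speed; a pose out of reach is approached as far as the arm can. A call with a gripper value outside its range is refused whole. The fingers move at their own pace and stop on an object; "newtons" is the grip in N (left out, the last holds). Time passes only in rows, so rows that repeat a pose let the fingers close. It gives the time, the measured TCP pose, the force and the opening at its end, in the units of the state.
- bot.state(): the state, without advancing time (a new reading comes with each control period).
- eyes.get_image(name): name is "side" or "top" or "wrist"; returns the picture (420x560x3 uint8, red, green, blue); there is no depth.
- eyes.camera_params(name): a dict with "fx", "fy", "cx", "cy" (pixels), "rvec" (rotation vector, rad) and "tvec" (3), from world to camera coordinates, as OpenCV has them. Camera axes: x right, y down, z forward; pixel columns grow to the right and rows downward; lengths in m; the calibration is good to about 2 mm. A picture is of the moment at which its call begins: read the wrist's pose just before it. camera_params takes no time and is no camera call; for the wrist camera it gives the pose at the moment of the call.
- ticket.sign_off(): hands the job in, once; it reports no verdict.
Trained networks look in the newest picture that a camera, given by its name, has taken for a name from the list of things; names that differ only in an ending like _2 or _b are one class to them, and where a whole thing is asked for, a point or a joint stands for the part that bears it (a point fixed in the world has none). Each returns a list of dicts, best first, with "score" (0 to 1); they miss things now and then, are a little off and sometimes report something else, mostly with a low value. They report only what shows in the picture. A call takes as long as a camera call.
- finder.search_frame(camera, target): "at" ([column, row] in pixels, amid what is visible of it).
The state is a dict: "time": time; "joint_pos": joint angles; "qvel": joint speeds; "tau": joint torques, N m; "ee_pos": TCP position; "orientation": TCP orientation; "contact_force": force on the tool from outside, world axes, zero at the start; "ft_torque": the same for the moment, N m; "grip_width": finger opening in m.
Only numpy, scipy, OpenCV 4.12 (cv2) and the standard library are available. Lean on these libraries where they do the work, as an engineer would, in place of code of your own. Each camera call takes 0.05 s, during which the arm holds its last target.

## Working session

There is one attempt and no reset: what is moved stays moved. The work goes in short steps, Python scripts to look and compute and a tool call to move; the robot and the scene stay as the last step left them, time stands still between calls to the robot, and variables do not carry over. Pictures are saved under pics/ and viewed, and the job is handed in when it is done.

Besides the shell and the picture viewer there is one more tool, called after ">>>" as a command line: name --argument value ..., lists and objects as JSON in quotes. step_arm: Moves the arm, as the interface text tells. Its arguments: {"type":"object","properties":{"increments":{"type":"array"},"newtons":{"type":"number"}},"required":["increments"]}

```bash
ls; mkdir -p pics
python3 - <<'E'
from cell import bot, eyes, ticket, finder
import cv2
print(bot.state())
for n in ["side","top","wrist"]:
    im=eyes.get_image(n); cv2.imwrite(f"pics/{n}0.png",im[:,:,::-1]); print(n,eyes.camera_params(n))
print(bot.state()["time"])
E
```

```text
pics
{'time': 0.0, 'joint_pos': array([-1.25351341e+00,  4.94176366e-01,  1.34613843e+00,  2.30781043e-05,
        1.30251383e+00, -9.54877970e-02]), 'qvel': array([ 0.00031076, -0.00087568, -0.00124573, -0.0005711 ,  0.0012529 ,
        0.00019073]), 'tau': array([-1.72182376e-03, -8.82164240e+01, -3.83868170e+01, -2.22402573e-04,
        1.01404614e-02,  2.89407615e-05]), 'ee_pos': array([ 0.25061961, -0.57214983,  0.23070203]), 'orientation': array([-2.62885708e+00,  1.71864895e+00,  1.49411929e-03]), 'contact_force': array([-0.7197143 , -0.51981245,  0.89653677]), 'ft_torque': array([0.01535232, 0.02528038, 0.0603842 ]), 'grip_width': 0.08517682143820456}
side {'fx': 500.0910760372448, 'fy': 500.0910760372448, 'cx': 276.1320687961476, 'cy': 207.2597422307872, 'rvec': array([ 1.85915837,  1.75483011, -0.63069814]), 'tvec': array([-0.18005751, -0.36236532,  1.30229279])}
top {'fx': 431.7519094323264, 'fy': 431.7519094323264, 'cx': 284.87857305213026, 'cy': 208.60675177979078, 'rvec': array([ 2.17681582, -2.14450574,  0.05917828]), 'tvec': array([0.14824595, 0.60081351, 0.91930522])}
wrist {'fx': 373.93012052962786, 'fy': 373.93012052962786, 'cx': 282.08662360026665, 'cy': 208.37291461177196, 'rvec': array([-2.39716881,  1.56796221,  0.2538441 ]), 'tvec': array([-0.6246466 , -0.03964286,  0.38002351])}
0.15
```

View pics/side0.png

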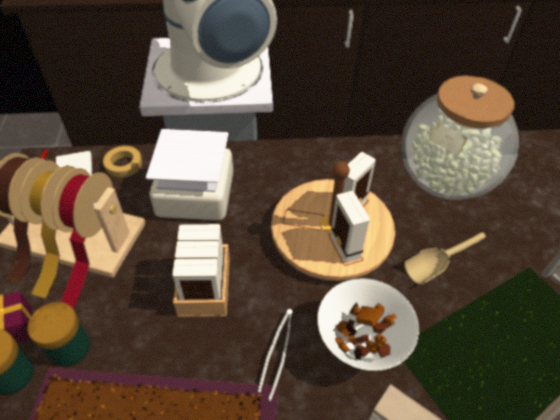

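View pics/top0.png

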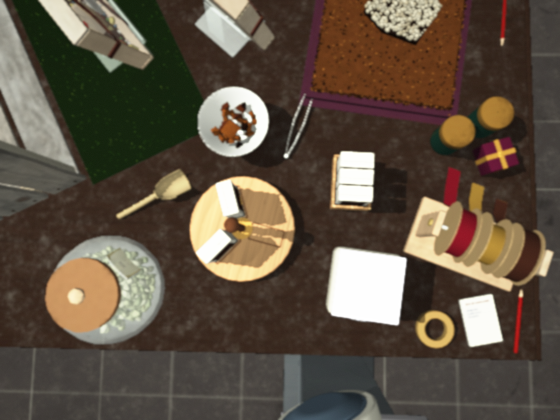

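View pics/wrist0.png

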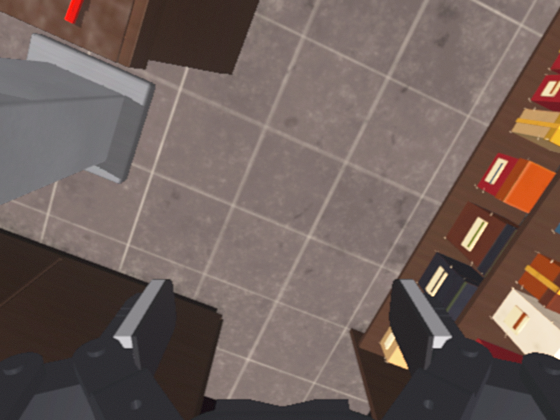

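```bash
cat > h.py <<'E'
import numpy as np, cv2
from scipy.spatial.transform import Rotation as R
def ray(cp,px):
    K=np.array([[cp['fx'],0,cp['cx']],[0,cp['fy'],cp['cy']],[0,0,1]])
    Rm=R.from_rotvec(cp['rvec']).as_matrix(); c=-Rm.T@cp['tvec']
    d=Rm.T@np.linalg.inv(K)@np.array([px[0],px[1],1.]); return c,d
def onz(cp,px,z):
    c,d=ray(cp,px); return c+d*(z-c[2])/d[2]
def proj(cp,P):
    K=np.array([[cp['fx'],0,cp['cx']],[0,cp['fy'],cp['cy']],[0,0,1]])
    return cv2.projectPoints(np.atleast_2d(np.array(P,float)),cp['rvec'],cp['tvec'],K,None)[0].reshape(-1,2)
def tri(c1,p1,c2,p2):
    a,d=ray(c1,p1);b,e=ray(c2,p2)
    t=np.linalg.lstsq(np.stack([d,-e],1),b-a,rcond=None)[0]
    x=a+d*t[0];y=b+e*t[1]; return (x+y)/2,np.linalg.norm(x-y)
E
python3 - <<'E'
from cell import bot, eyes, ticket, finder
from h import *
for n in ["side","top"]:
    print(n,[(t,[(np.round(d['at'],1).tolist(),round(d['score'],2)) for d in finder.search_frame(n,t)]) for t in ["front_box_mid","case","scale","pan_top","free_place","turntable"]])
    cp=eyes.camera_params(n); print(ray(cp,(280,210)))
a=cv2.imread('pics/top0.png')
cv2.imwrite('pics/t_crop1.png',cv2.resize(a[140:330,180:420],None,fx=3.3,fy=3.1,interpolation=cv2.INTER_CUBIC))
a=cv2.imread('pics/side0.png')
cv2.imwrite('pics/s_crop1.png',cv2.resize(a[120:330,140:410],None,fx=2.9,fy=2.8,interpolation=cv2.INTER_CUBIC))
E
```

```text
side [('front_box_mid', [([202.5, 235.2], 0.83)]), ('case', [([206.4, 303.6], 0.68)]), ('scale', [([189.7, 174.9], 0.73)]), ('pan_top', [([189.0, 155.5], 0.84)]), ('free_place', [([323.8, 230.9], 0.69)]), ('turntable', [([326.3, 232.4], 0.72)])]
(array([1.12315976, 0.10657452, 0.76606127]), array([-0.63658261,  0.0521309 , -0.76950295]))
top [('front_box_mid', [([350.3, 193.3], 0.73)]), ('case', [([329.7, 202.6], 0.71), ([249.9, 228.5], 0.28)]), ('scale', [([363.1, 284.8], 0.66), ([249.6, 227.2], 0.55)]), ('pan_top', [([368.6, 284.7], 0.66), ([353.5, 177.0], 0.63)]), ('free_place', [([248.4, 228.4], 0.8), ([357.0, 163.7], 0.21)]), ('turntable', [([250.5, 227.2], 0.59)])]
(array([0.51574752, 0.12539742, 0.97280821]), array([ 0.08391134,  0.04480489, -0.99553478]))
```

View pics/t_crop1.png

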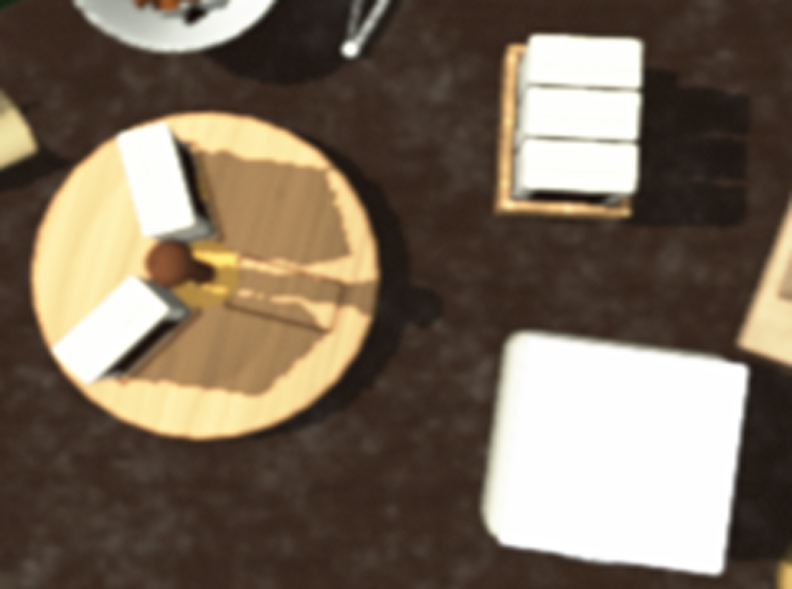

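View pics/s_crop1.png

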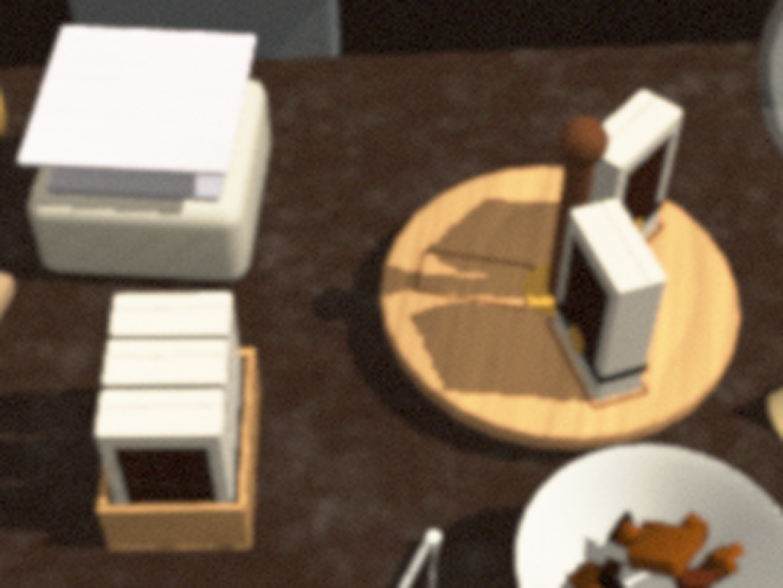

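Run:
```python
from cell import eyes
from h import *
T=eyes.camera_params('top');S=eyes.camera_params('side')
tc=lambda u,v:(180-.35+u/3.3,140-.35+v/3.1)
sc=lambda u,v:(140-.35+u/2.9,120-.35+v/2.8)
def show(n,z,pts,f,cp):
    P=np.array([onz(cp,f(*p),z)[:2] for p in pts]); print(n,P.round(4).tolist(),'mean',P.mean(0).round(4), 'edges',np.linalg.norm(P-np.roll(P,-1,0),axis=1).round(4)); return P
show('frontbox T',.116,[(519,141),(638,144),(635,192),(517,187)],tc,T)
show('rear T',.116,[(530,34),(643,39),(641,88),(527,83)],tc,T)
show('front S',.116,[(236,294),(232,337),(108,335),(113,292)],sc,S)
show('rear S',.116,[(229,391),(223,436),(97,434),(102,387)],sc,S)
show('pan T',.117,[(515,332),(748,365),(722,574),(498,542)],tc,T)
show('pan S',.117,[(256,34),(224,172),(19,162),(65,25)],sc,S)
show('outline T',.032,[(240,257),(340,285),(330,330),(228,305)],tc,T)
show('outline S',.032,[(425,248),(540,268),(535,305),(415,288)],sc,S)
show('disc T',.032,[(33,275),(207,111),(379,275),(205,437)],tc,T)
show('disc S',.032,[(381,300),(560,165),(740,300),(560,443)],sc,S)
show('d1T',.144,[(118,135),(162,125),(197,229),(150,240)],tc,T)
show('d2T',.144,[(53,346),(134,279),(176,315),(93,382)],tc,T)
show('ball',.174,[(172,262)],tc,T)
show('ballS',.174,[(583,138)],sc,S)
```

```text
frontbox T [[0.6393, 0.0512], [0.6382, -0.0203], [0.6072, -0.0185], [0.6095, 0.0522]] mean [0.6235 0.0161] edges [0.0715 0.031  0.0707 0.0298]
rear T [[0.7093, 0.0449], [0.7066, -0.0234], [0.6746, -0.0222], [0.6771, 0.0466]] mean [0.6919 0.0115] edges [0.0684 0.0321 0.0688 0.0322]
front S [[0.6114, 0.0516], [0.6427, 0.0497], [0.6375, -0.0189], [0.6061, -0.0182]] mean [0.6244 0.016 ] edges [0.0313 0.0688 0.0314 0.0699]
rear S [[0.6799, 0.0485], [0.7091, 0.0458], [0.7041, -0.0202], [0.6734, -0.0197]] mean [0.6916 0.0136] edges [0.0294 0.0662 0.0308 0.0685]
pan T [[0.5168, 0.0529], [0.4983, -0.0847], [0.3688, -0.0686], [0.3856, 0.0621]] mean [ 0.4424 -0.0096] edges [0.1388 0.1305 0.1317 0.1315]
pan S [[0.3842, 0.0627], [0.5138, 0.0433], [0.4984, -0.0822], [0.3682, -0.0653]] mean [ 0.4412 -0.0104] edges [0.131  0.1265 0.1313 0.1289]
outline T [[0.5667, 0.2277], [0.5479, 0.1611], [0.5163, 0.1671], [0.5327, 0.2349]] mean [0.5409 0.1977] edges [0.0692 0.0322 0.0697 0.0347]
outline S [[0.5121, 0.1684], [0.5338, 0.2421], [0.5649, 0.235], [0.5465, 0.1595]] mean [0.5393 0.2012] edges [0.0768 0.032  0.0778 0.0355]
disc T [[0.5519, 0.3656], [0.6705, 0.2523], [0.5553, 0.1354], [0.4406, 0.2479]] mean [0.5546 0.2503] edges [0.164  0.1641 0.1607 0.162 ]
disc S [[0.5554, 0.137], [0.4395, 0.2679], [0.568, 0.3669], [0.6717, 0.2368]] mean [0.5586 0.2521] edges [0.1747 0.1622 0.1664 0.1532]
d1T [[0.6363, 0.2896], [0.6429, 0.2636], [0.5777, 0.2412], [0.5704, 0.2687]] mean [0.6068 0.2658] edges [0.0268 0.069  0.0284 0.0691]
d2T [[0.5037, 0.3236], [0.546, 0.2774], [0.5241, 0.2521], [0.482, 0.2995]] mean [0.5139 0.2881] edges [0.0627 0.0335 0.0633 0.0325]
ball [[0.5554, 0.2507]] mean [0.5554 0.2507] edges [0.]
ballS [[0.5507, 0.2527]] mean [0.5507 0.2527] edges [0.]
```

```bash
cat >> h.py <<'E'
def go(s,pos,jaw,down=True):
    """shift in tool axes (mm), rotvec (deg) to bring TCP to pos with jaw x-axis at world angle jaw (deg, mod 180 nearest)"""
    M=R.from_rotvec(s['orientation']).as_matrix()
    best=None
    for k in (0,180,-180):
        a=np.radians(jaw+k); x=np.array([np.cos(a),np.sin(a),0]); z=np.array([0,0,-1.]); y=np.cross(z,x)
        rv=np.degrees(R.from_matrix(M.T@np.stack([x,y,z],1)).as_rotvec())
        if best is None or np.linalg.norm(rv)<np.linalg.norm(best): best=rv
    sh=M.T@(np.array(pos)-s['ee_pos'])*1000
    print('jaw now',np.degrees(np.arctan2(M[1,0],M[0,0])).round(2),'tilt',M[:,2].round(4),'pos',s['ee_pos'].round(4))
    print('rv',best.round(2),'sh',sh.round(1),'|',np.linalg.norm(sh).round(1))
E
python3 - <<'E'
from cell import bot
from h import *
s=bot.state()
go(s,[0.45,-0.25,0.33],87); go(s,[0.624,0.016,0.25],87); go(s,[0.624,0.016,0.25],-93)
E
```

```text
jaw now -66.35 tilt [ 0. -0. -1.] pos [ 0.2507 -0.5725  0.2313]
rv [-0.   -0.   26.65] sh [-215.5 -311.9  -98.7] | 391.7
jaw now -66.35 tilt [ 0. -0. -1.] pos [ 0.2507 -0.5725  0.2313]
rv [-0.   -0.   26.65] sh [-389.3 -578.   -18.7] | 697.1
jaw now -66.35 tilt [ 0. -0. -1.] pos [ 0.2507 -0.5725  0.2313]
rv [-0.   -0.   26.65] sh [-389.3 -578.   -18.7] | 697.1
```

>>> step_arm --increments '[[[0, 0, 5, -30, -35, -30, 85], [0, 0, 10, -60, -70, -60, 85], [0, 0, 15, -90, -105, -85, 85], [0, 0, 20, -115, -145, -100, 85], [0, 0, 26.6, -140, -185, -105, 85]]]' --newtons 40

```text
time: 1.25
ee_pos: [0.3599, -0.3762, 0.3368]
orientation: [2.158, -2.282, 0.004]
contact_force: [2.0, 0.3, 0.1]
grip_width: 0.0849
```

Run:
```python
from cell import bot
from h import *
s=bot.state()
go(s,[0.624,0.016,0.30],-93)
```

```text
jaw now -93.2 tilt [ 0.0017 -0.0022 -1.    ] pos [ 0.3599 -0.3762  0.3368]
rv [-0.11 -0.12 -0.2 ] sh [-406.4 -241.7   36.4] | 474.2
```

>>> step_arm --increments '[[[0, 0, 0, -42, -25, 0, 85], [0, 0, 0, -84, -50, 0, 85], [0, 0, 0, -126, -75, 5, 85], [0, 0, 0, -168, -100, 10, 85], [0, 0, 0, -210, -125, 15, 85]]]'

```text
time: 1.75
ee_pos: [0.4956, -0.1721, 0.32]
orientation: [-2.163, 2.278, -0.001]
contact_force: [0.3, -1.6, 0.4]
grip_width: 0.0852
```

>>> step_arm --increments '[[[0, 0, 0, -42, -25, 4, 85], [0, 0, 0, -84, -50, 8, 85], [0, 0, 0, -126, -75, 14, 85], [0, 0, 0, -168, -100, 18, 85], [0, 0, 0, -190, -112, 20, 85]]]'

```text
time: 2.25
ee_pos: [0.6178, 0.0134, 0.2993]
orientation: [-2.166, 2.275, 0.001]
contact_force: [-0.8, -0.7, -0.0]
grip_width: 0.0847
```

Run:
```python
from cell import bot,eyes
from h import *
s=bot.state()
go(s,[0.624,0.016,0.20],-93)
im=eyes.get_image('wrist');print(eyes.camera_params('wrist'));cv2.imwrite('pics/w1.png',im[:,:,::-1])
```

```text
jaw now -92.83 tilt [-2.e-04  6.e-04 -1.e+00] pos [0.6178 0.0134 0.2993]
rv [0.01 0.04 0.17] sh [-2.9 -6.1 99.3] | 99.5
{'fx': 373.93012052962786, 'fy': 373.93012052962786, 'cx': 282.08662360026665, 'cy': 208.37291461177196, 'rvec': array([-2.0022745 ,  2.1022571 ,  0.34036312]), 'tvec': array([0.04606354, 0.52474092, 0.63748152])}
```

View pics/w1.png

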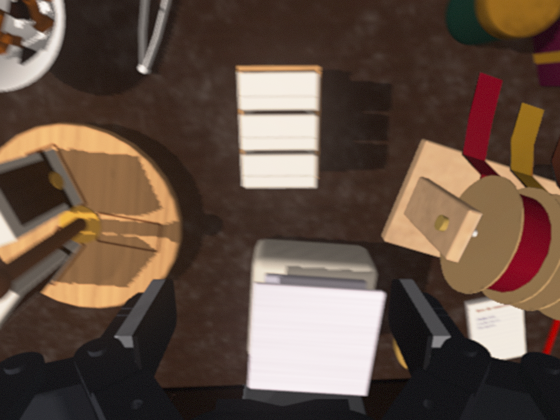

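Run:
```python
from cell import eyes
from h import *
W=eyes.camera_params('wrist')
a=cv2.imread('pics/w1.png')
cv2.imwrite('pics/w1a.png',cv2.resize(a[55:200,225:335],None,fx=4,fy=4,interpolation=cv2.INTER_CUBIC))
cv2.imwrite('pics/w1b.png',cv2.resize(a[115:315,0:195],None,fx=3,fy=3,interpolation=cv2.INTER_CUBIC))
for z,p in [(.116,[(241,152),(318,150),(318,188),(242,189)]),(.117,[(252,281),(385,291),(370,396),(247,387)])]:
    P=np.array([onz(W,q,z)[:2] for q in p]);print(P.round(4).tolist(),P.mean(0).round(4))
for n in 'case_box_1',:
    pass
```

```text
[[0.6459, 0.0501], [0.6444, -0.0169], [0.6102, -0.0163], [0.6126, 0.052]] [0.6283 0.0172]
[[0.5199, 0.0498], [0.5026, -0.08], [0.3727, -0.0685], [0.3913, 0.0648]] [ 0.4466 -0.0085]
```

View pics/w1a.png

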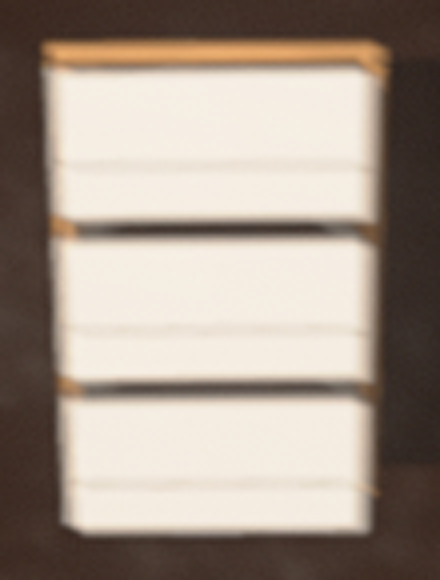

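View pics/w1b.png

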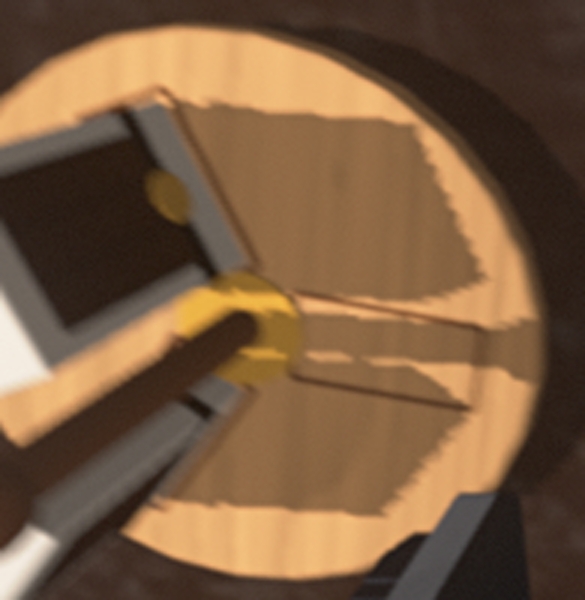

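Run:
```python
from cell import bot,eyes
from h import *
W=eyes.camera_params('wrist')
f=lambda u,v:(-.33+u/3,115-.33+v/3)
P=np.array([onz(W,f(*q),.032)[:2] for q in [(295,290),(483,327),(470,408),(292,378),(240,327)]]);print(P.round(4).tolist(),P[:4].mean(0).round(4))
for i,j in((0,1),(3,2)):
    d=P[j]-P[i];print(np.degrees(np.arctan2(d[1],d[0])),np.linalg.norm(d))
d=P[1]-P[2];print(np.degrees(np.arctan2(d[1],d[0])),np.linalg.norm(d))
go(bot.state(),[0.626,0.0165,0.16],-93)
```

```text
[[0.5715, 0.2309], [0.5529, 0.1609], [0.5189, 0.1712], [0.5352, 0.2396], [0.5575, 0.2554]] [0.5446 0.2006]
-104.88343552482888 0.07246836386666866
-103.40771308254749 0.07022741913196034
-16.971004210975877 0.03557435780766186
jaw now -92.77 tilt [-0.      0.0015 -1.    ] pos [0.6186 0.0152 0.2989]
rv [0.01 0.08 0.23] sh [ -1.4  -7.3 138.9] | 139.1
```

>>> step_arm --increments '[[[0, 0, 0, -2, -4, 45, 85], [0, 0, 0, -2, -7, 90, 85], [0, 0, 0, -2, -7, 130, 85], [0, 0, 0, -2, -7, 150, 85], [0, 0, 0, -2, -7, 150, 85]]]'

```text
time: 2.8
ee_pos: [0.6218, 0.0117, 0.1471]
orientation: [2.161, -2.275, -0.006]
contact_force: [0.3, 0.6, 1.4]
grip_width: 0.0852
```

Run:
```python
from cell import bot,eyes
from h import *
s=bot.state()
go(s,[0.626,0.0165,0.068],-93)
im=eyes.get_image('wrist');cv2.imwrite('pics/w2.png',im[:,:,::-1])
```

```text
jaw now -92.95 tilt [-5.3e-03  4.0e-04 -1.0e+00] pos [0.6218 0.0117 0.1471]
rv [0.3  0.01 0.05] sh [-5.  -4.4 79.1] | 79.3
```

View pics/w2.png

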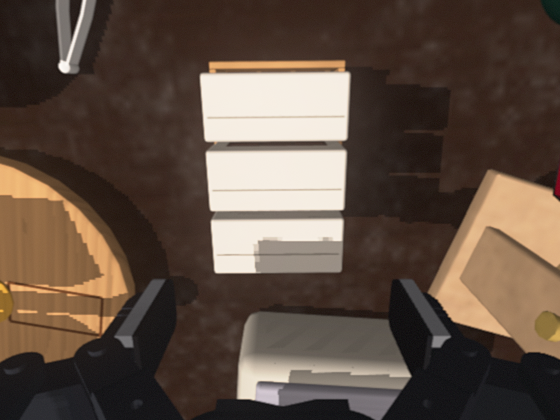

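Run:
```python
from cell import bot,eyes
from h import *
s=bot.state()
go(s,[0.626,0.0165,0.068],-93); print(s['qvel'].round(4))
W=eyes.camera_params('wrist')
for z,p in [(.116,[(211,212),(342,210),(343,254),(213,254)]),(.116,[(207,147),(346,145)]),(.116,[(201,73),(350,71)])]:
    P=np.array([onz(W,q,z)[:2] for q in p]);print(P.round(4).tolist(),P.mean(0).round(4))
```

```text
jaw now -92.95 tilt [-2.1e-03  1.0e-04 -1.0e+00] pos [0.623  0.0116 0.1493]
rv [0.12 0.   0.05] sh [-5.  -2.9 81.3] | 81.5
[ 0.0011 -0.0389 -0.0394  0.0013  0.0199  0.0014]
[[0.6462, 0.0457], [0.6439, -0.019], [0.62, -0.0194], [0.6235, 0.0472]] [0.6334 0.0136]
[[0.6783, 0.0439], [0.6758, -0.0209]] [0.677  0.0115]
[[0.7108, 0.0428], [0.7082, -0.0226]] [0.7095 0.0101]
```

>>> step_arm --increments '[[[0, 0, 0, 0, 0, 0, 85], [0, 0, 0, 0, 0, 0, 85], [0, 0, 0, 0, 0, 0, 85]]]'

```text
time: 3.15
ee_pos: [0.6242, 0.0116, 0.1513]
orientation: [-2.163, 2.277, -0.003]
contact_force: [0.8, -1.0, -0.0]
grip_width: 0.0849
```

Run:
```python
from cell import bot,eyes
from h import *
s=bot.state()
go(s,[0.626,0.0165,0.068],-93); print(s['qvel'].round(4))
im=eyes.get_image('wrist');cv2.imwrite('pics/w3.png',im[:,:,::-1]); W=eyes.camera_params('wrist'); 
cv2.imwrite('pics/w3c.png',cv2.resize(im[50:290,190:360,::-1],None,fx=3,fy=2.5,interpolation=cv2.INTER_CUBIC))
```

```text
jaw now -92.95 tilt [ 2.2e-03 -2.0e-04 -1.0e+00] pos [0.6242 0.0116 0.1513]
rv [-0.13 -0.    0.05] sh [-5.  -1.4 83.3] | 83.5
[-0.0003  0.0051  0.0063 -0.0004 -0.0038  0.0007]
```

View pics/w3c.png

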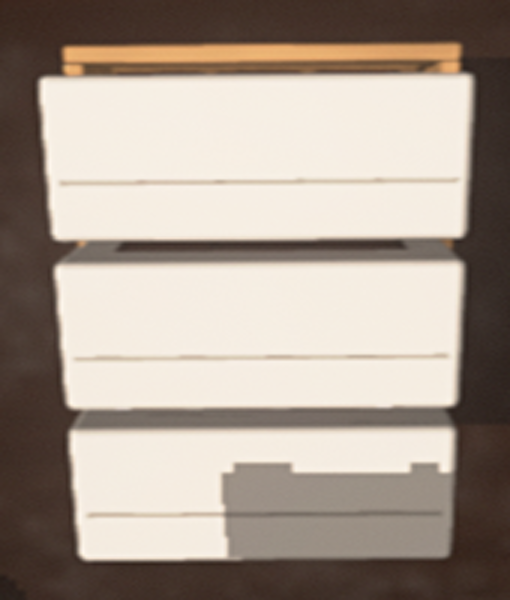

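Run:
```python
from cell import bot,eyes
from h import *
W=eyes.camera_params('wrist'); 
f=lambda u,v:(190-.33+u/3,50-.3+v/2.5)
for p in ([(70,430),(457,428),(450,558),(80,560)],[(55,262),(464,260),(457,406),(66,408)],[(40,76),(474,74),(467,236),(53,240)]):
    P=np.array([onz(W,f(*q),.116)[:2] for q in p]);print(P.round(4).tolist(),P.mean(0).round(4))
print(ray(W,(282,208))[0])
```

```text
[[0.6416, 0.0456], [0.6386, -0.0192], [0.6095, -0.018], [0.6124, 0.0471]] [0.6255 0.0139]
[[0.6756, 0.0443], [0.6726, -0.0204], [0.6433, -0.0193], [0.6463, 0.0458]] [0.6594 0.0126]
[[0.709, 0.0427], [0.7059, -0.0219], [0.6771, -0.0209], [0.6797, 0.0441]] [0.6929 0.011 ]
[0.70485322 0.00745277 0.29280645]
```

>>> step_arm --increments '[[[0, 0, 0.3, -3, -1, 25, 85], [0, 0, 0.3, -3, -1, 50, 85], [0, 0, 0.3, -3, -1, 75, 85], [0, 0, 0.3, -3, -1, 83, 85], [0, 0, 0.3, -3, -1, 83, 85]]]'

```text
time: 3.7
ee_pos: [0.6243, 0.0147, 0.0665]
orientation: [2.157, -2.283, -0.002]
contact_force: [0.4, 0.0, -0.1]
grip_width: 0.0849
```

>>> step_arm --increments '[[[0, 0, 0, 0, 0, 0, 60], [0, 0, 0, 0, 0, 0, 55], [0, 0, 0, 0, 0, 0, 55], [0, 0, 0, 0, 0, 0, 55], [0, 0, 0, 0, 0, 0, 55]]]' --newtons 35

```text
time: 4.2
ee_pos: [0.6255, 0.0145, 0.0684]
orientation: [-2.156, 2.282, -0.003]
contact_force: [-0.6, -0.6, 7.4]
grip_width: 0.0655
```

Run:
```python
from cell import bot,eyes
from h import *
s=bot.state()
go(s,[0.625,0.0145,0.26],-92.5); print(s['grip_width'],s['contact_force'])
im=eyes.get_image('wrist');cv2.imwrite('pics/w4.png',im[:,:,::-1])
```

```text
jaw now -93.25 tilt [ 2.3e-03 -2.0e-04 -1.0e+00] pos [0.6255 0.0145 0.0684]
rv [-0.13 -0.   -0.75] sh [ 0.000e+00  1.000e-01 -1.916e+02] | 191.6
0.0655092101417107 [-0.59757287 -0.64536626  7.38997487]
```

View pics/w4.png

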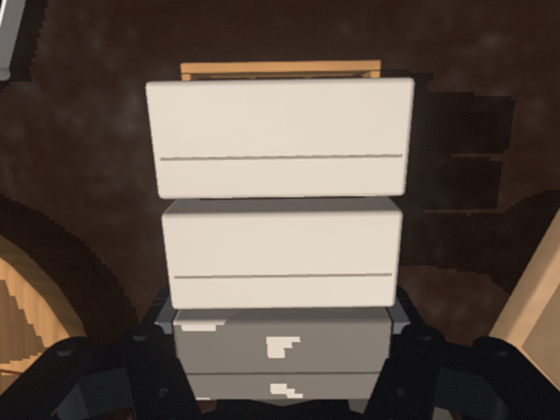

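>>> step_arm --increments '[[[0, 0, 0, 0, 0, -15, 55], [0, 0, 0, 0, 0, -40, 55], [0, 0, 0, 0, 0, -75, 55], [0, 0, 0, 0, 0, -110, 55], [0, 0, 0, 0, 0, -145, 55]]]'

```text
time: 4.75
ee_pos: [0.6244, 0.0147, 0.2148]
orientation: [-2.157, 2.283, -0.001]
contact_force: [1.3, 0.2, -2.7]
grip_width: 0.0656
```

>>> step_arm --increments '[[[0, 0, 0, 0, 0, -20, 55], [0, 0, 0, 0, 0, -25, 55], [0, 0, 0, 0, 0, -25, 55]]]'

```text
time: 5.05
ee_pos: [0.6248, 0.0147, 0.2379]
orientation: [-2.157, 2.283, -0.002]
contact_force: [0.8, -0.4, -1.3]
grip_width: 0.0653
```

Run:
```python
from cell import bot,eyes
from h import *
s=bot.state()
go(s,[0.444,-0.009,0.24],-97); print(s['grip_width'],s['contact_force'],s['qvel'].round(3))
im=eyes.get_image('side');cv2.imwrite('pics/s5.png',im[:,:,::-1])
```

```text
jaw now -93.24 tilt [ 1.5e-03 -1.0e-04 -1.0e+00] pos [0.6248 0.0147 0.2379]
rv [-0.09  0.    3.76] sh [ 33.9 179.1  -2.4] | 182.3
0.06531302139845567 [ 0.78457673 -0.35832575 -1.31700118] [-0.     0.034  0.033 -0.003 -0.021 -0.001]
```

View pics/s5.png

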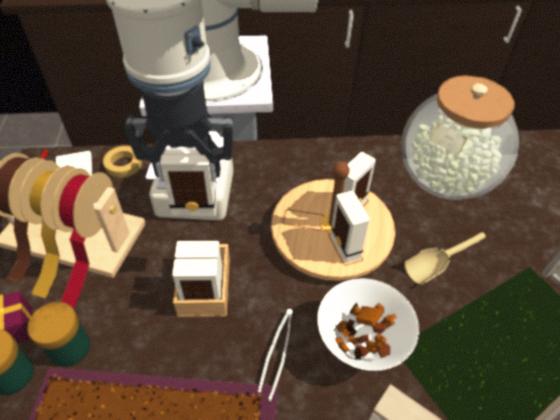

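>>> step_arm --increments '[[[0, 0, 0.5, 6, 30, 0, 55], [0, 0, 1.5, 14, 70, 0, 55], [0, 0, 2.5, 22, 115, 0, 55], [0, 0, 3.5, 30, 155, 0, 55], [0, 0, 3.8, 34, 178, 0, 55]]]'

```text
time: 5.6
ee_pos: [0.441, -0.0091, 0.2355]
orientation: [2.078, -2.353, -0.005]
contact_force: [0.1, -0.5, -1.8]
grip_width: 0.0656
```

>>> step_arm --increments '[[[0, 0, 0, 0, 0, 0, 55], [0, 0, 0, 0, 0, 0, 55], [0, 0, 0, 0, 0, 15, 55], [0, 0, 0, 0, 0, 30, 55], [0, 0, 0, 0, 0, 35, 55]]]'

```text
time: 6.1
ee_pos: [0.4451, -0.009, 0.2003]
orientation: [2.08, -2.352, -0.003]
contact_force: [-0.3, 0.5, -1.1]
grip_width: 0.0653
```

Run:
```python
from cell import bot,eyes
from h import *
s=bot.state()
go(s,[0.444,-0.009,0.18],-97); print(s['grip_width'],s['contact_force'],s['qvel'].round(3))
im=eyes.get_image('side');cv2.imwrite('pics/s6.png',im[:,:,::-1])
im=eyes.get_image('top');cv2.imwrite('pics/t6.png',im[:,:,::-1])
```

```text
jaw now -97.04 tilt [-2.3e-03  4.0e-04 -1.0e+00] pos [ 0.4451 -0.009   0.2003]
rv [ 0.14  0.01 -0.04] sh [ 0.1  1.  20.3] | 20.3
0.06527200798165546 [-0.26356132  0.49017719 -1.14827469] [-0.001  0.053  0.049 -0.    -0.107 -0.   ]
```

View pics/s6.png

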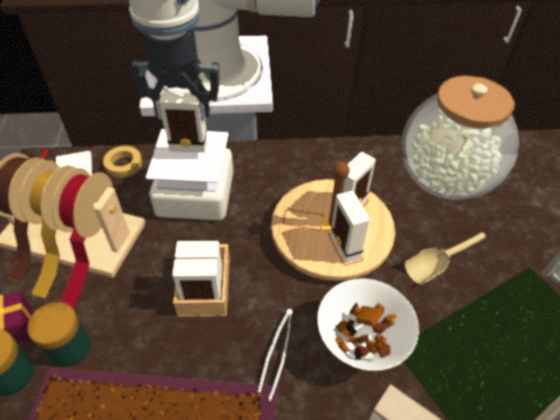

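>>> step_arm --increments '[[[0, 0, 0, 0, 0, 7, 55], [0, 0, 0, 0, 0, 14, 55], [0, 0, 0, 0, 0, 19, 55], [0, 0, 0, 0, 0, 24, 55], [0, 0, 0, 0, 0, 27, 55]]]'

```text
time: 6.7
ee_pos: [0.4451, -0.0092, 0.1746]
orientation: [2.081, -2.354, -0.0]
contact_force: [-0.7, 0.0, 0.5]
grip_width: 0.0659
```

>>> step_arm --increments '[[[0, 0, 0, 0, 0, 0, 55], [0, 0, 0, 0, 0, 0, 55], [0, 0, 0, 0, 0, 0, 55]]]'

```text
time: 7.0
ee_pos: [0.4451, -0.0092, 0.1751]
orientation: [-2.081, 2.354, -0.0]
contact_force: [0.1, 0.2, -0.8]
grip_width: 0.0655
```

Run:
```python
from cell import bot,eyes
from h import *
s=bot.state()
go(s,[0.444,-0.009,0.18],-97); print(s['grip_width'],s['contact_force'],s['qvel'].round(3))
im=eyes.get_image('side');cv2.imwrite('pics/s7.png',cv2.resize(im[50:230,120:270,::-1],None,fx=3.5,fy=3.3))
```

```text
jaw now -97.05 tilt [ 1.e-04 -0.e+00 -1.e+00] pos [ 0.4451 -0.0092  0.1751]
rv [-0.01  0.   -0.05] sh [-0.1  1.1 -4.9] | 5.0
0.06547521020814864 [ 0.13825387  0.24133121 -0.76210688] [ 0.001 -0.     0.001 -0.    -0.002  0.   ]
```

View pics/s7.png

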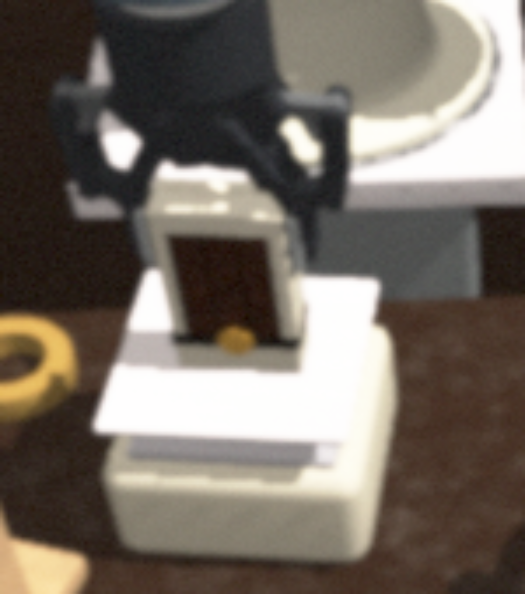

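>>> step_arm --increments '[[[0, 0, 0, 0, 0, 3, 55], [0, 0, 0, 0, 0, 3, 66], [0, 0, 0, 0, 0, 3, 75], [0, 0, 0, 0, 0, 3, 85], [0, 0, 0, 0, 0, 3, 85]]]'

```text
time: 7.55
ee_pos: [0.4451, -0.0092, 0.172]
orientation: [-2.081, 2.354, -0.0]
contact_force: [-0.5, 0.1, -0.5]
grip_width: 0.0847
```

>>> step_arm --increments '[[[0, 0, 0, 0, 0, -15, 85], [0, 0, 0, 0, 0, -45, 85], [0, 0, 0, 0, 0, -80, 85], [0, 0, 0, 0, 0, -110, 85], [0, 0, 0, 0, 0, -110, 85]]]'

```text
time: 8.05
ee_pos: [0.4468, -0.0095, 0.2854]
orientation: [-2.078, 2.351, -0.008]
contact_force: [0.9, -0.8, -1.0]
grip_width: 0.0851
```

Run:
```python
from cell import bot,eyes
from h import *
s=bot.state()
go(s,[0.444,-0.009,0.18],-97); print(s['grip_width'],s['contact_force'],s['qvel'].round(3))
im=eyes.get_image('side');cv2.imwrite('pics/s8.png',cv2.resize(im[50:230,120:270,::-1],None,fx=3.5,fy=3.3))
s=bot.state();print(s['ee_pos'])
im=eyes.get_image('wrist');cv2.imwrite('pics/w8.png',im[:,:,::-1])
```

```text
jaw now -97.05 tilt [ 0.0062 -0.001  -1.    ] pos [ 0.4468 -0.0095  0.2854]
rv [-0.36 -0.01 -0.05] sh [ -0.2   3.5 105.4] | 105.5
0.08510876785387451 [ 0.85375337 -0.75894835 -0.99786662] [-0.001  0.044  0.077  0.002 -0.082  0.   ]
[ 0.44593559 -0.00932876  0.28349047]
```

View pics/s8.png

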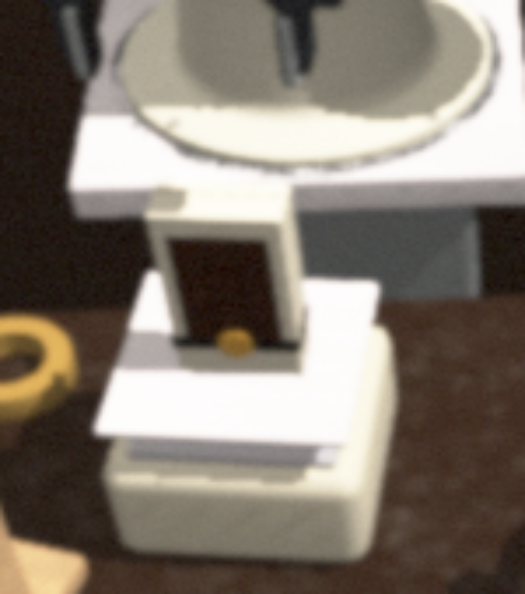

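View pics/w8.png

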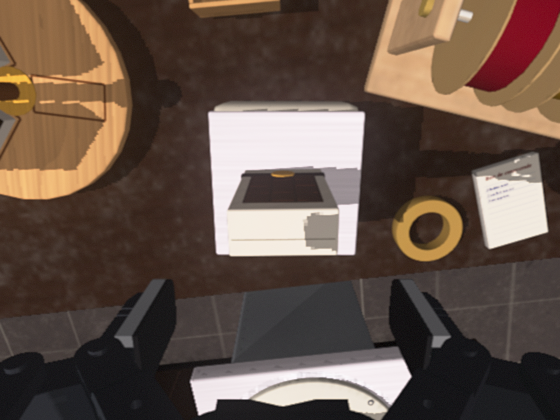

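>>> step_arm --increments '[[[0, 0, -8, 2, 0, 0, 85], [0, 0, -16, 4, 0, 0, 80], [0, 0, -24, 6, 0, 0, 75], [0, 0, -32, 8, 1, 0, 70], [0, 0, -40, 8, 1, 0, 65]]]'

```text
time: 8.65
ee_pos: [0.4423, -0.0171, 0.2806]
orientation: [2.764, -1.492, -0.004]
contact_force: [-0.1, 0.1, -0.7]
grip_width: 0.065
```

>>> step_arm --increments '[[[0, 0, -8, 0, 0, 0, 65], [0, 0, -16, 0, 0, 0, 60], [0, 0, -24, 0, 0, 0, 60], [0, 0, -32, 0, 0, 0, 60], [0, 0, -40, 0, 0, 0, 60]]]'

```text
time: 9.15
ee_pos: [0.4424, -0.0169, 0.2806]
orientation: [-3.108, 0.457, 0.004]
contact_force: [0.1, 0.5, 0.2]
grip_width: 0.0599
```

>>> step_arm --increments '[[[0, 0, -8, 0, 0, 0, 60], [0, 0, -10, 0, 0, 0, 60], [0, 0, -10, 0, 0, 0, 60], [0, 0, -10, 0, 0, 0, 60]]]'

```text
time: 9.55
ee_pos: [0.4427, -0.017, 0.2812]
orientation: [-3.135, 0.196, 0.002]
contact_force: [0.7, 0.3, 0.1]
grip_width: 0.0603
```

Run:
```python
from cell import bot,eyes
from h import *
s=bot.state()
go(s,[0.444,-0.0172,0.189],-7); print(s['grip_width'],s['contact_force'],s['qvel'].round(3))
im=eyes.get_image('wrist');cv2.imwrite('pics/w9.png',im[:,:,::-1]); print(eyes.camera_params('wrist'))
im=eyes.get_image('side');cv2.imwrite('pics/s9.png',cv2.resize(im[50:230,120:270,::-1],None,fx=3.5,fy=3.3,interpolation=cv2.INTER_CUBIC))
```

```text
jaw now -7.14 tilt [-1.5e-03  3.0e-04 -1.0e+00] pos [ 0.4427 -0.017   0.2812]
rv [-0.    0.08 -0.14] sh [ 1.5  0.1 92.2] | 92.2
0.06030331167790969 [0.71825491 0.27801573 0.05906783] [ 0.    -0.003 -0.004  0.001  0.003  0.001]
{'fx': 373.93012052962786, 'fy': 373.93012052962786, 'cx': 282.08662360026665, 'cy': 208.37291461177196, 'rvec': array([-2.81795706,  0.17627149,  0.03042932]), 'tvec': array([-0.44157255, -0.01974773,  0.43957097])}
```

View pics/w9.png

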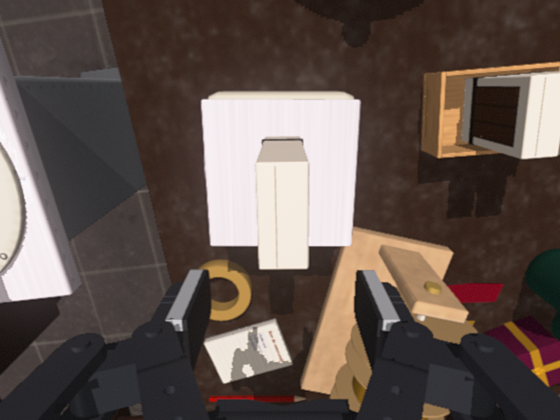

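View pics/s9.png

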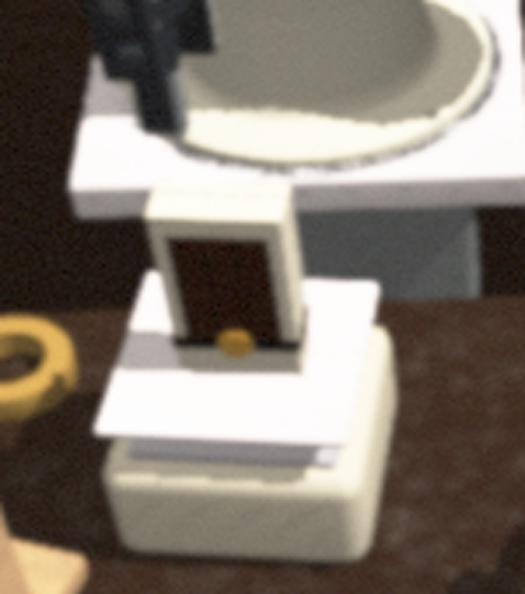

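Run:
```python
from cell import bot,eyes
from h import *
W=eyes.camera_params('wrist')
for z in (.216,.219,.222):
    P=np.array([onz(W,q,z)[:2] for q in [(257,162),(307,161),(309,267),(258,269)]]);print(z,P.round(4).tolist(),P.mean(0).round(4),np.linalg.norm(P-np.roll(P,-1,0),axis=1).round(4))
d=P[0]-P[3];print(np.degrees(np.arctan2(d[1],d[0])))
```

```text
0.216 [[0.4343, 0.0239], [0.4622, 0.021], [0.4565, -0.0447], [0.4252, -0.0422]] [ 0.4446 -0.0105] [0.028  0.066  0.0314 0.0667]
0.219 [[0.4346, 0.0245], [0.462, 0.0216], [0.4565, -0.0431], [0.4256, -0.0406]] [ 0.4447 -0.0094] [0.0276 0.065  0.031  0.0658]
0.222 [[0.4349, 0.0251], [0.4619, 0.0222], [0.4565, -0.0416], [0.426, -0.0391]] [ 0.4448 -0.0083] [0.0272 0.064  0.0305 0.0648]
82.16730452105224
```

>>> step_arm --increments '[[[0, 0, 0, 1, 0, 30, 60], [0, 0, 0, 1, 0, 60, 60], [0, 0, 0, 1, 0, 85, 60], [0, 0, 0, 1, 0, 94, 60], [0, 0, 0, 1, 0, 94, 60]]]'

```text
time: 10.15
ee_pos: [0.4436, -0.0171, 0.1873]
orientation: [-3.135, 0.194, 0.003]
contact_force: [-1.0, -0.4, 0.2]
grip_width: 0.0598
```

>>> step_arm --increments '[[[0, 0, 0, 0, 0, 0, 45], [0, 0, 0, 0, 0, 0, 36], [0, 0, 0, 0, 0, 0, 32], [0, 0, 0, 0, 0, 0, 24], [0, 0, 0, 0, 0, 0, 24]]]' --newtons 35

```text
time: 10.65
ee_pos: [0.4444, -0.0172, 0.1883]
orientation: [3.135, -0.193, 0.002]
contact_force: [0.9, -0.1, 0.2]
grip_width: 0.0301
```

Run:
```python
from cell import bot,eyes
from h import *
s=bot.state()
go(s,[0.444,-0.0172,0.26],-7); print(s['grip_width'],s['contact_force'],s['qvel'].round(3))
im=eyes.get_image('wrist');cv2.imwrite('pics/w10.png',im[:,:,::-1])
```

```text
jaw now -7.05 tilt [ 1.1e-03 -2.0e-04 -1.0e+00] pos [ 0.4444 -0.0172  0.1883]
rv [ 0.01 -0.06 -0.05] sh [ -0.4   0.  -71.7] | 71.7
0.030097789700508592 [ 0.86911183 -0.14049175  0.20886866] [-0.001  0.004 -0.    -0.001 -0.001 -0.001]
```

View pics/w10.png

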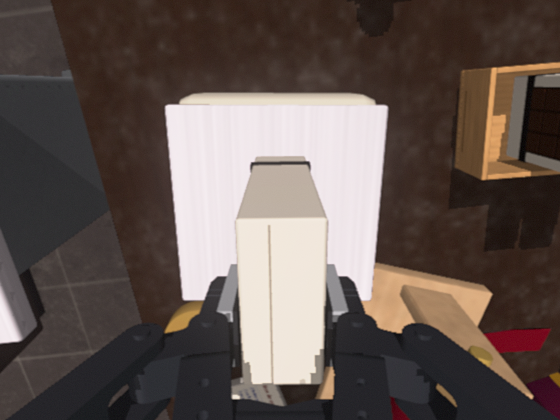

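>>> step_arm --increments '[[[0, 0, 0, 0, 0, -8, 24], [0, 0, 0, 0, 0, -25, 24], [0, 0, 0, 0, 0, -45, 24], [0, 0, 0, 0, 0, -65, 24], [0, 0, 0, 0, 0, -80, 24]]]'

```text
time: 11.2
ee_pos: [0.444, -0.0171, 0.2695]
orientation: [3.136, -0.193, 0.001]
contact_force: [-0.5, 0.0, -1.5]
grip_width: 0.0293
```

Run:
```python
from cell import bot,eyes
from h import *
s=bot.state()
go(s,[0.515,0.093,0.265],-14.5); print(s['grip_width'],s['contact_force'],s['qvel'].round(3))
```

```text
jaw now -7.05 tilt [ 5.e-04 -0.e+00 -1.e+00] pos [ 0.444  -0.0171  0.2695]
rv [-0.   -0.03  7.45] sh [  57.  -118.     4.5] | 131.1
0.02930258233517303 [-0.50874265  0.03719975 -1.50295136] [ 0.002 -0.163 -0.225 -0.001  0.39  -0.   ]
```

>>> step_arm --increments '[[[0, 0, 1, 8, -18, 0, 24], [0, 0, 3, 24, -50, 0, 24], [0, 0, 5, 40, -82, 0, 24], [0, 0, 7, 53, -110, 0, 24], [0, 0, 7.5, 57, -118, 0, 24]]]'

```text
time: 11.7
ee_pos: [0.5161, 0.0951, 0.2682]
orientation: [-3.116, 0.397, -0.0]
contact_force: [-0.3, -0.4, -1.8]
grip_width: 0.0296
```

>>> step_arm --increments '[[[0, 0, 0, 0, 0, 0, 24], [0, 0, 0, 0, 0, 0, 24], [0, 0, 0, 0, 0, 0, 24], [0, 0, 0, 0, 0, 0, 24]]]'

```text
time: 12.1
ee_pos: [0.5147, 0.0921, 0.2681]
orientation: [3.116, -0.399, -0.0]
contact_force: [0.3, -0.7, -1.7]
grip_width: 0.0296
```

Run:
```python
from cell import bot,eyes
from h import *
s=bot.state()
go(s,[0.515,0.093,0.265],-14.5); print(s['grip_width'],s['contact_force'],s['qvel'].round(3))
im=eyes.get_image('wrist');cv2.imwrite('pics/w11.png',im[:,:,::-1])
im=eyes.get_image('side');cv2.imwrite('pics/s11.png',im[:,:,::-1])
im=eyes.get_image('top');cv2.imwrite('pics/t11.png',im[:,:,::-1])
```

```text
jaw now -14.59 tilt [-0.e+00 -1.e-04 -1.e+00] pos [0.5147 0.0921 0.2681]
rv [ 0.01 -0.   -0.09] sh [ 0.  -0.9  3.1] | 3.3
0.029553499801069593 [ 0.28767133 -0.66912897 -1.66799194] [ 0.005  0.002 -0.006  0.002 -0.002  0.004]
```

View pics/w11.png

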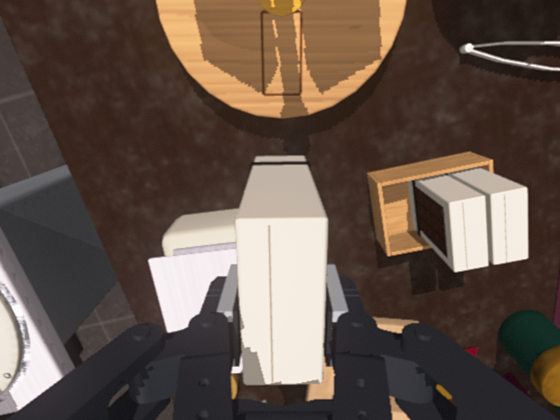

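View pics/s11.png

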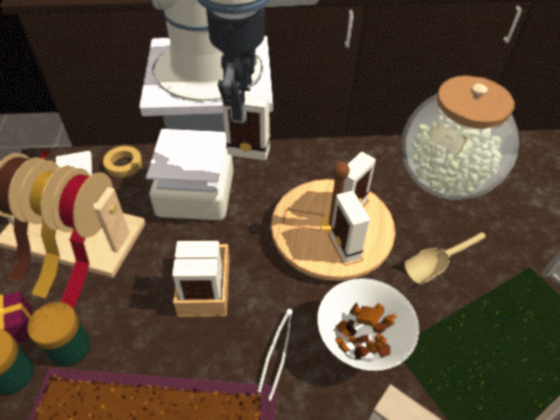

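Run:
```python
from cell import bot,eyes
from h import *
W=eyes.camera_params('wrist')
im=cv2.imread('pics/w11.png')
cv2.imwrite('pics/w11c.png',cv2.resize(im[0:110,230:340],None,fx=5,fy=5,interpolation=cv2.INTER_CUBIC))
P=np.array([onz(W,q,.032)[:2] for q in [(262,12),(301,12),(301,95),(263,95)]]);print(P.round(4).tolist(),P.mean(0).round(4),np.linalg.norm(P-np.roll(P,-1,0),axis=1).round(4))
for a,b in((0,3),(1,2)):
    d=P[b]-P[a];print(np.degrees(np.arctan2(d[1],d[0])))
# disc circle points
C=np.array([onz(W,q,.032)[:2] for q in [(157,0),(200,85),(230,106),(282,118),(330,106),(364,85),(407,0)]])
A=np.c_[2*C,np.ones(len(C))];x=np.linalg.lstsq(A,(C**2).sum(1),rcond=None)[0];print('circle',x[:2],np.sqrt(x[2]+x[:2]@x[:2]))
```

```text
[[0.534, 0.2358], [0.5682, 0.2269], [0.5511, 0.1569], [0.5156, 0.1662]] [0.5422 0.1964] [0.0354 0.072  0.0367 0.072 ]
-104.81497067152989
-103.71128948492795
circle [0.55610294 0.24961904] 0.11283543227797266
```

View pics/w11c.png

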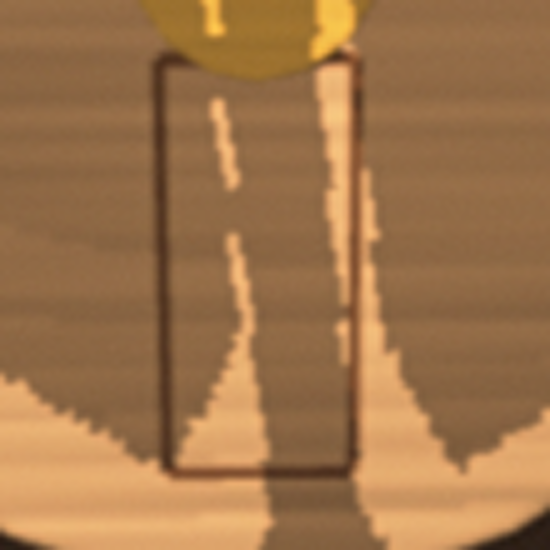

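Run:
```python
from cell import bot
from h import *
go(bot.state(),[0.540,0.1892,0.278],-14.3)
```

```text
jaw now -14.58 tilt [ 0.  0. -1.] pos [0.5149 0.0925 0.2681]
rv [-0.   -0.   -0.28] sh [ -0.1 -99.9  -9.9] | 100.4
```

>>> step_arm --increments '[[[0, 0, -0.3, 0, -15, -10, 24], [0, 0, -0.3, 0, -40, -10, 24], [0, 0, -0.3, 0, -65, -10, 24], [0, 0, -0.3, 0, -87, -10, 24], [0, 0, -0.3, 0, -100, -10, 24]]]'

```text
time: 12.75
ee_pos: [0.5407, 0.1919, 0.2785]
orientation: [-3.117, 0.388, -0.001]
contact_force: [-0.4, -0.1, -1.1]
grip_width: 0.0295
```

>>> step_arm --increments '[[[0, 0, 0, 0, 0, 0, 24], [0, 0, 0, 0, 0, 0, 24], [0, 0, 0, 0, 0, 0, 24], [0, 0, 0, 0, 0, 0, 24], [0, 0, 0, 0, 0, 0, 24]]]'

```text
time: 13.25
ee_pos: [0.5402, 0.1892, 0.278]
orientation: [3.117, -0.391, 0.0]
contact_force: [-0.0, 0.2, -1.7]
grip_width: 0.0295
```

Run:
```python
from cell import bot,eyes
from h import *
s=bot.state()
go(s,[0.540,0.1892,0.12],-14.3); print(s['grip_width'],s['contact_force'],s['qvel'].round(3))
im=eyes.get_image('wrist');cv2.imwrite('pics/w12.png',im[:,:,::-1])
im=eyes.get_image('side');cv2.imwrite('pics/s12.png',im[:,:,::-1])
T=eyes.camera_params('side'); b=.278-.082
c=np.array([.542,.197]);u=np.array([np.cos(np.radians(-104.3)),np.sin(np.radians(-104.3))]);v=np.array([-u[1],u[0]])
print(proj(T,[[*(c+i*33e-3*u+j*15e-3*v),b] for i in(-1,1) for j in (-1,1)]).round(1).tolist())
```

```text
jaw now -14.29 tilt [ 0.e+00 -1.e-04 -1.e+00] pos [0.5402 0.1892 0.278 ]
rv [ 0.   -0.    0.01] sh [ -0.2   0.  158. ] | 158.0
0.02949269526107898 [-0.04497716  0.24353395 -1.65311572] [ 0.002  0.    -0.002  0.003 -0.001 -0.001]
[[328.7, 153.4], [326.4, 166.2], [289.0, 147.9], [285.8, 160.5]]
```

View pics/w12.png

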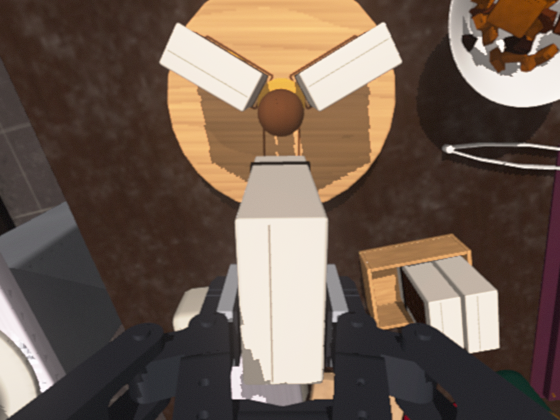

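View pics/s12.png

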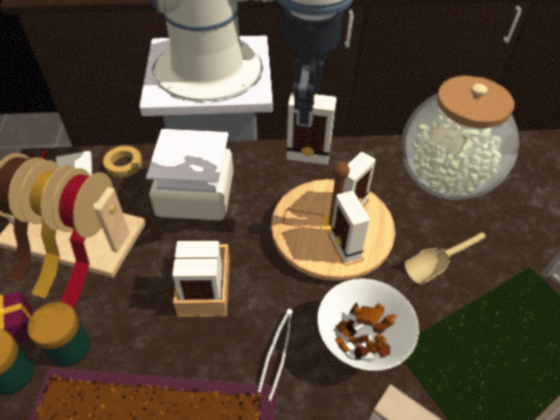

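>>> step_arm --increments '[[[0, 0, 0, 0, 0, 10, 24], [0, 0, 0, 0, 0, 30, 24], [0, 0, 0, 0, 0, 50, 24], [0, 0, 0, 0, 0, 70, 24], [0, 0, 0, 0, 0, 85, 24]]]'

```text
time: 13.85
ee_pos: [0.5395, 0.1896, 0.191]
orientation: [3.117, -0.39, -0.002]
contact_force: [-0.3, -0.1, -1.1]
grip_width: 0.0291
```

>>> step_arm --increments '[[[0, 0, 0, 0, 0, 15, 24], [0, 0, 0, 0, 0, 33, 24], [0, 0, 0, 0, 0, 48, 24], [0, 0, 0, 0, 0, 58, 24], [0, 0, 0, 0, 0, 64, 24]]]'

```text
time: 14.35
ee_pos: [0.5398, 0.1896, 0.1278]
orientation: [3.117, -0.39, -0.002]
contact_force: [-1.2, -0.1, -1.0]
grip_width: 0.0295
```

>>> step_arm --increments '[[[0, 0, 0, 0, 0, 0, 24], [0, 0, 0, 0, 0, 0, 24], [0, 0, 0, 0, 0, 0, 24], [0, 0, 0, 0, 0, 0, 24]]]'

```text
time: 14.75
ee_pos: [0.5405, 0.1898, 0.1295]
orientation: [-3.117, 0.39, -0.001]
contact_force: [-0.9, 0.7, -2.9]
grip_width: 0.0294
```

Run:
```python
from cell import bot,eyes
from h import *
s=bot.state()
go(s,[0.540,0.1892,0.116],-14.3); print(s['grip_width'],s['contact_force'],s['qvel'].round(3))
im=eyes.get_image('side');cv2.imwrite('pics/s13.png',cv2.resize(im[90:290,260:410,::-1],None,fx=4,fy=3,interpolation=cv2.INTER_CUBIC))
im=eyes.get_image('wrist');cv2.imwrite('pics/w13.png',im[:,:,::-1])
```

```text
jaw now -14.25 tilt [ 1.e-03  2.e-04 -1.e+00] pos [0.5405 0.1898 0.1295]
rv [-0.03 -0.05  0.05] sh [-0.4  0.7 13.5] | 13.5
0.029367825469117842 [-0.91038295  0.68885413 -2.87711812] [ 0.     0.003  0.002 -0.001 -0.002  0.   ]
```

View pics/s13.png

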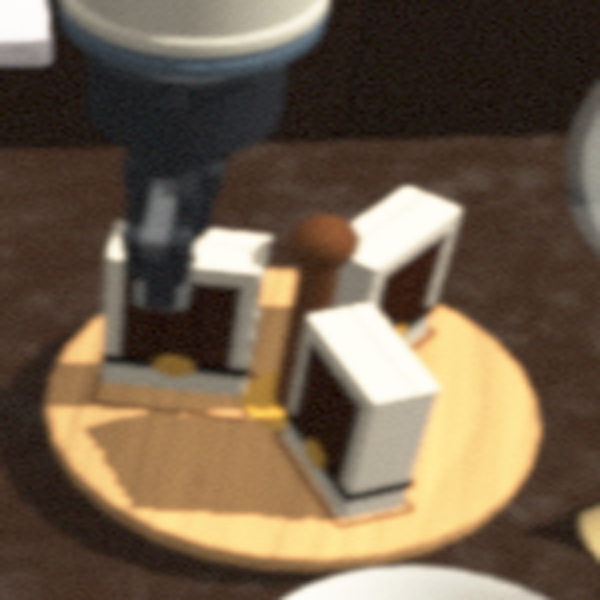

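View pics/w13.png

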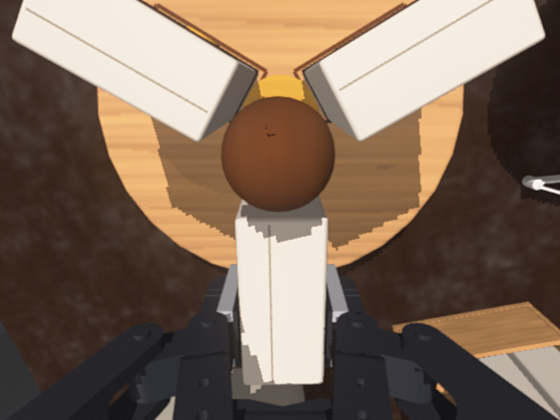

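>>> step_arm --increments '[[[0, 0, 0, 0, 1, 3, 24], [0, 0, 0, 0, 1, 6, 24], [0, 0, 0, 0, 1, 9, 24], [0, 0, 0, 0, 1, 11, 24], [0, 0, 0, 0, 1, 11, 24]]]'

```text
time: 15.35
ee_pos: [0.5398, 0.1887, 0.1175]
orientation: [3.117, -0.39, -0.001]
contact_force: [0.3, -0.1, -1.8]
grip_width: 0.0298
```

>>> step_arm --increments '[[[0, 0, 0, 0, 0, 0, 24], [0, 0, 0, 0, 0, 0, 24], [0, 0, 0, 0, 0, 0, 24]]]'

```text
time: 15.65
ee_pos: [0.5401, 0.1888, 0.1181]
orientation: [-3.117, 0.39, -0.0]
contact_force: [-0.6, -0.3, -1.3]
grip_width: 0.0299
```

Run:
```python
from cell import bot,eyes
from h import *
s=bot.state()
go(s,[0.540,0.1892,0.116],-14.3); print(s['grip_width'],s['contact_force'],s['ft_torque'],s['tau'].round(2),s['qvel'].round(3))
im=eyes.get_image('side');cv2.imwrite('pics/s14.png',cv2.resize(im[160:250,260:360,::-1],None,fx=7,fy=6,interpolation=cv2.INTER_CUBIC))
```

```text
jaw now -14.25 tilt [ 2.e-04  1.e-04 -1.e+00] pos [0.5401 0.1888 0.1181]
rv [-0.01 -0.01  0.05] sh [-0.2 -0.4  2.1] | 2.1
0.029865586878181825 [-0.58325623 -0.3052261  -1.33018634] [ 0.01350772  0.0430366  -0.0058007 ] [-0.000e+00 -8.512e+01 -2.935e+01  1.000e-02 -0.000e+00  0.000e+00] [ 0.    -0.001  0.001  0.     0.001  0.001]
```

View pics/s14.png

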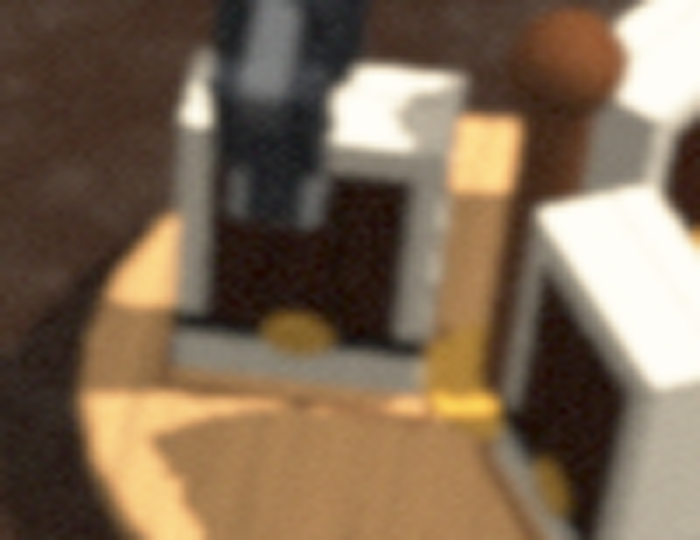

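Run:
```python
from cell import eyes
from h import *
S=eyes.camera_params('side')
c=np.array([.542,.197]);u=np.array([np.cos(np.radians(-104.3)),np.sin(np.radians(-104.3))]);v=np.array([-u[1],u[0]])
for b in (.032,.035,.038):
    print(b,proj(S,[[*(c+i*33e-3*u+15e-3*v),b] for i in(-1,1)]).round(1).tolist(), proj(S,[[*(c+i*33e-3*u+15e-3*v),b+.112] for i in(-1,1)]).round(1).tolist())
print(proj(S,[[*(c+i*36e-3*u+18e-3*v),.032] for i in(-1,1)]).round(1).tolist())
```

```text
0.032 [[318.9, 228.7], [283.8, 223.3]] [[323.8, 188.0], [285.1, 182.4]]
0.035 [[319.0, 227.7], [283.8, 222.3]] [[323.9, 186.8], [285.1, 181.2]]
0.038 [[319.1, 226.7], [283.9, 221.3]] [[324.1, 185.6], [285.2, 180.0]]
[[320.3, 230.2], [281.9, 224.3]]
```

>>> step_arm --increments '[[[0, 0, 0, 0, 0, 0.7, 24], [0, 0, 0, 0, 0, 1.4, 24], [0, 0, 0, 0, 0, 2, 24], [0, 0, 0, 0, 0, 2, 24]]]'

```text
time: 16.1
ee_pos: [0.5399, 0.1887, 0.1158]
orientation: [3.117, -0.39, -0.0]
contact_force: [-0.4, 0.4, -2.2]
grip_width: 0.0295
```

>>> step_arm --increments '[[[0, 0, 0, 0, 0, 0.5, 24], [0, 0, 0, 0, 0, 1, 24], [0, 0, 0, 0, 0, 1, 24], [0, 0, 0, 0, 0, 1, 24]]]'

```text
time: 16.5
ee_pos: [0.54, 0.1888, 0.1149]
orientation: [3.117, -0.39, -0.0]
contact_force: [-0.3, -0.1, -2.2]
grip_width: 0.0297
```

>>> step_arm --increments '[[[0, 0, 0, 0, 0, 0.5, 24], [0, 0, 0, 0, 0, 1, 24], [0, 0, 0, 0, 0, 1, 24], [0, 0, 0, 0, 0, 1, 24]]]'

```text
time: 16.9
ee_pos: [0.54, 0.1888, 0.1139]
orientation: [3.117, -0.39, -0.0]
contact_force: [0.4, -0.5, -2.1]
grip_width: 0.0295
```

Run:
```python
from cell import bot,eyes
from h import *
s=bot.state()
print(s['ee_pos'],s['contact_force'],s['ft_torque'],s['tau'].round(2))
im=eyes.get_image('side');cv2.imwrite('pics/s15.png',cv2.resize(im[160:250,260:360,::-1],None,fx=7,fy=6,interpolation=cv2.INTER_CUBIC))
```

```text
[0.5399688  0.18875155 0.11393062] [ 0.39231406 -0.53312775 -2.10973102] [-0.00656142 -0.00366589 -0.0466786 ] [-0.000e+00 -8.534e+01 -2.900e+01  1.000e-02 -1.000e-02 -0.000e+00]
```

View pics/s15.png

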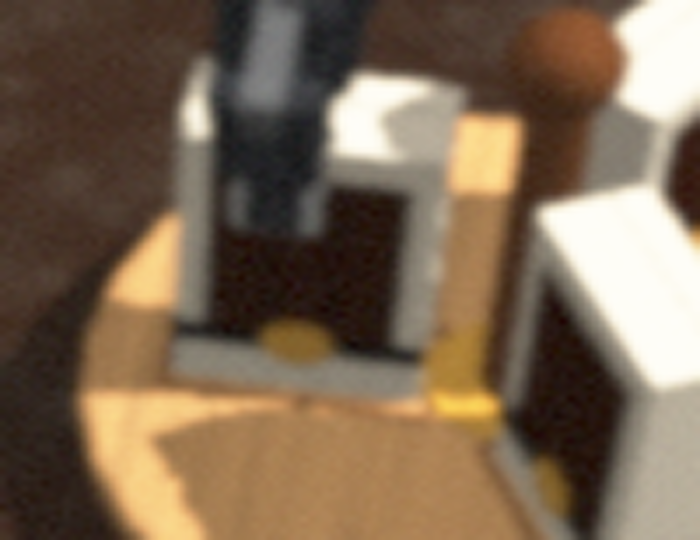

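Not yet in contact (about 2.1 N still held); continue in half-millimetres.

>>> step_arm --increments '[[[0, 0, 0, 0, 0, 0.5, 24], [0, 0, 0, 0, 0, 1, 24], [0, 0, 0, 0, 0, 1, 24], [0, 0, 0, 0, 0, 1, 24]]]'

```text
time: 17.35
ee_pos: [0.54, 0.1888, 0.1129]
orientation: [-3.117, 0.39, 0.0]
contact_force: [0.6, 0.6, -1.6]
grip_width: 0.0298
```

>>> step_arm --increments '[[[0, 0, 0, 0, 0, 0.5, 24], [0, 0, 0, 0, 0, 0.5, 24], [0, 0, 0, 0, 0, 0.5, 24]]]'

```text
time: 17.65
ee_pos: [0.5402, 0.1888, 0.1126]
orientation: [-3.117, 0.39, -0.001]
contact_force: [-0.5, -0.7, 3.2]
grip_width: 0.0293
```

Run:
```python
from cell import bot,eyes
from h import *
s=bot.state()
print(s['ee_pos'],s['contact_force'],s['ft_torque'],s['tau'].round(2))
im=eyes.get_image('side');cv2.imwrite('pics/s16.png',cv2.resize(im[160:250,260:360,::-1],None,fx=7,fy=6,interpolation=cv2.INTER_CUBIC))
```

```text
[0.54016026 0.18878123 0.11264274] [-0.50324356 -0.72361219  3.17380424] [-0.11428583  0.12992534  0.07106579] [ 1.800e-01 -8.266e+01 -2.816e+01  1.600e-01 -2.500e-01  3.000e-02]
```

View pics/s16.png

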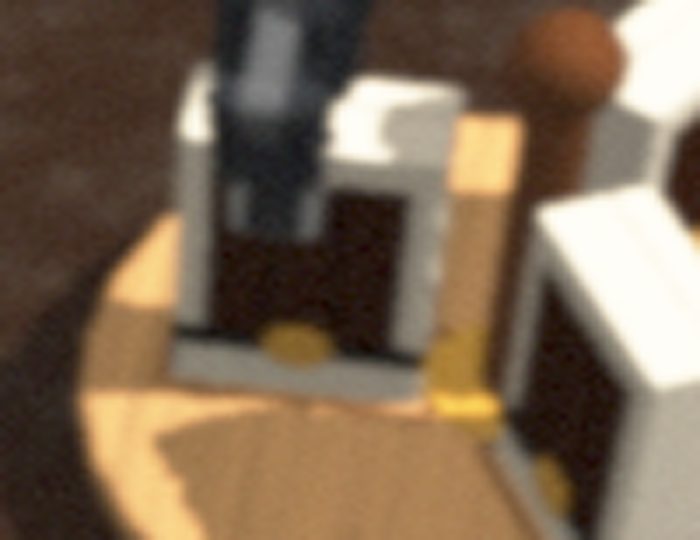

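>>> step_arm --increments '[[[0, 0, 0, 0, 0, -0.3, 29], [0, 0, 0, 0, 0, -0.3, 29], [0, 0, 0, 0, 0, -0.3, 31], [0, 0, 0, 0, 0, -0.3, 34], [0, 0, 0, 0, 0, -0.3, 37]]]' --newtons 20

```text
time: 18.2
ee_pos: [0.5401, 0.1888, 0.1128]
orientation: [-3.117, 0.39, -0.0]
contact_force: [-0.4, 0.3, -0.2]
grip_width: 0.0371
```

Run:
```python
from cell import bot,eyes
from h import *
s=bot.state()
print(s['ee_pos'],s['contact_force'],s['grip_width'])
im=eyes.get_image('side');cv2.imwrite('pics/s17.png',cv2.resize(im[90:290,260:410,::-1],None,fx=4,fy=3,interpolation=cv2.INTER_CUBIC))
im=eyes.get_image('wrist');cv2.imwrite('pics/w17.png',im[:,:,::-1])
```

```text
[0.54005209 0.18877984 0.11276268] [-0.38979228  0.29058384 -0.19207424] 0.03705733956716669
```

View pics/s17.png

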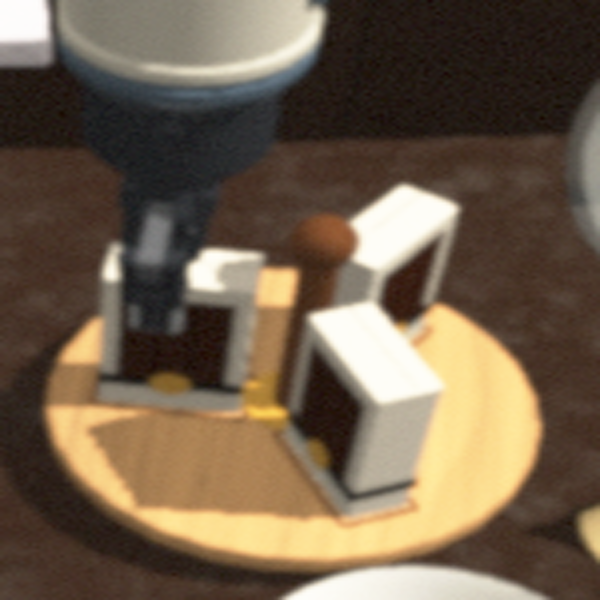

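View pics/w17.png

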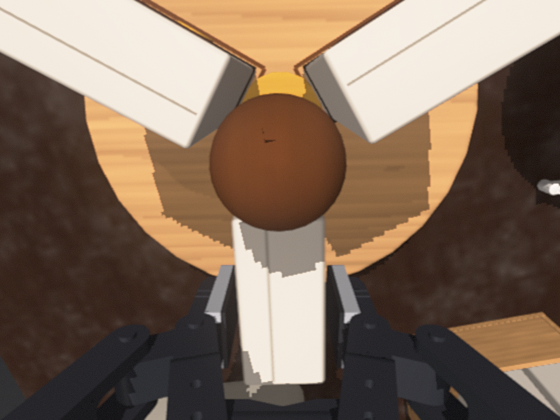

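>>> step_arm --increments '[[[0, 0, 0, 0, 0, 0, 42], [0, 0, 0, 0, 0, 0, 46], [0, 0, 0, 0, 0, 0, 48], [0, 0, 0, 0, 0, 0, 48]]]'

```text
time: 18.7
ee_pos: [0.54, 0.1887, 0.1127]
orientation: [3.117, -0.39, -0.0]
contact_force: [-1.3, -0.5, -1.0]
grip_width: 0.0476
```

>>> step_arm --increments '[[[0, 0, 0, 0, 0, -8, 48], [0, 0, 0, 0, 0, -25, 48], [0, 0, 0, 0, 0, -50, 48], [0, 0, 0, 0, 0, -80, 48], [0, 0, 0, 0, 0, -110, 48]]]'

```text
time: 19.2
ee_pos: [0.5398, 0.1887, 0.2244]
orientation: [3.117, -0.39, -0.0]
contact_force: [0.5, 0.7, 0.0]
grip_width: 0.0482
```

>>> step_arm --increments '[[[0, 0, 0, 0, 20, -30, 48], [0, 0, 0, 0, 50, -40, 48], [0, 0, 0, 0, 90, -40, 48], [0, 0, 0, 0, 130, -40, 48], [0, 0, 0, 0, 150, -40, 48]]]'

```text
time: 19.7
ee_pos: [0.5021, 0.0411, 0.2635]
orientation: [3.117, -0.391, 0.001]
contact_force: [0.6, 0.4, 0.2]
grip_width: 0.0478
```

Run:
```python
from cell import bot,eyes
from h import *
s=bot.state()
print(s['ee_pos'],s['contact_force'],s['grip_width'])
for n,l in(('side',(90,290,260,410)),('top',(140,330,150,420))):
    im=eyes.get_image(n);cv2.imwrite(f'pics/{n}18f.png',im[:,:,::-1]);a=im[l[0]:l[1],l[2]:l[3],::-1];cv2.imwrite(f'pics/{n}18.png',cv2.resize(a,None,fx=2.9 if n=='top' else 4,fy=2.9,interpolation=cv2.INTER_CUBIC))
im=eyes.get_image('wrist');cv2.imwrite('pics/w18.png',im[:,:,::-1])
```

```text
[0.50212605 0.04112626 0.26352554] [0.60135725 0.42831689 0.17049094] 0.04782680526323992
```

View pics/side18.png

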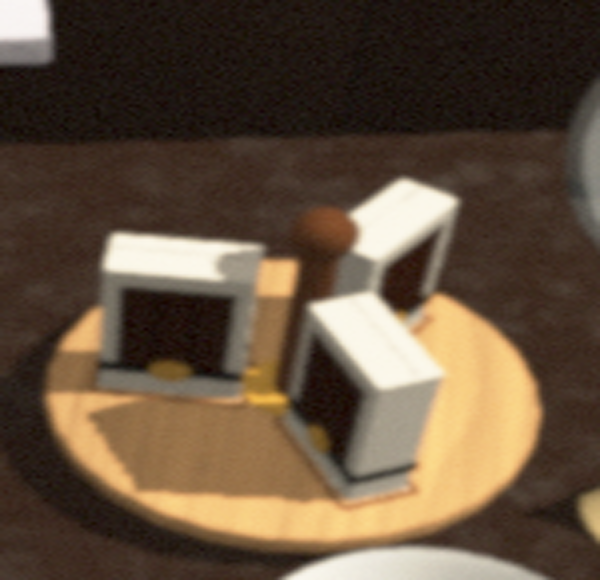

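View pics/top18.png

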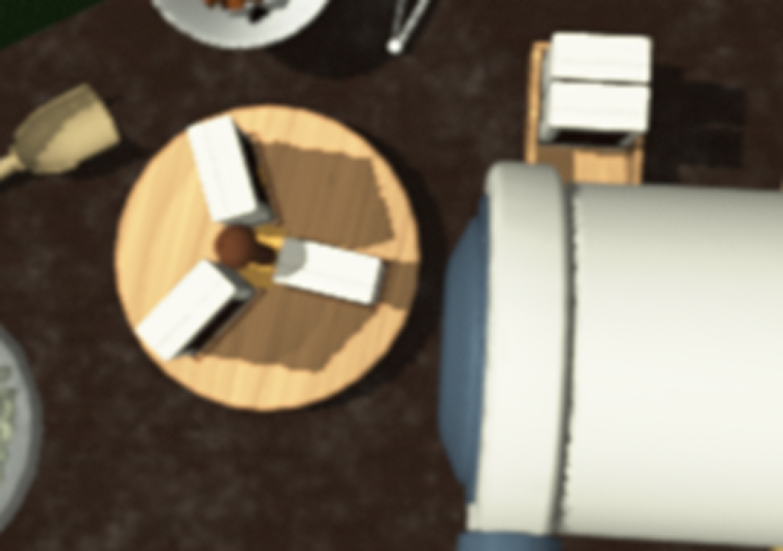

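View pics/w18.png

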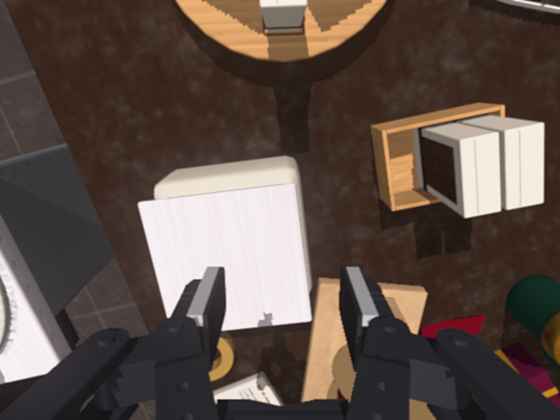

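>>> step_arm --increments '[[[0, 0, 0, 0, -15, -20, 48], [0, 0, 0, 0, -35, -40, 48], [0, 0, 0, 0, -50, -50, 48], [0, 0, 0, 0, -50, -50, 48], [0, 0, 0, 0, -50, -50, 48]]]'

```text
time: 20.35
ee_pos: [0.5151, 0.0923, 0.3122]
orientation: [3.117, -0.387, -0.001]
contact_force: [-0.1, -0.9, -0.5]
grip_width: 0.0478
```

Run:
```python
from cell import bot,eyes
from h import *
s=bot.state(); print(s['ee_pos'],s['qvel'].round(3))
im=eyes.get_image('wrist');cv2.imwrite('pics/w19.png',cv2.resize(im[0:160,170:390,::-1],None,fx=3.5,fy=3.5,interpolation=cv2.INTER_CUBIC))
```

```text
[0.51514182 0.09234438 0.31222959] [-0.021  0.003  0.019 -0.    -0.003 -0.004]
```

View pics/w19.png

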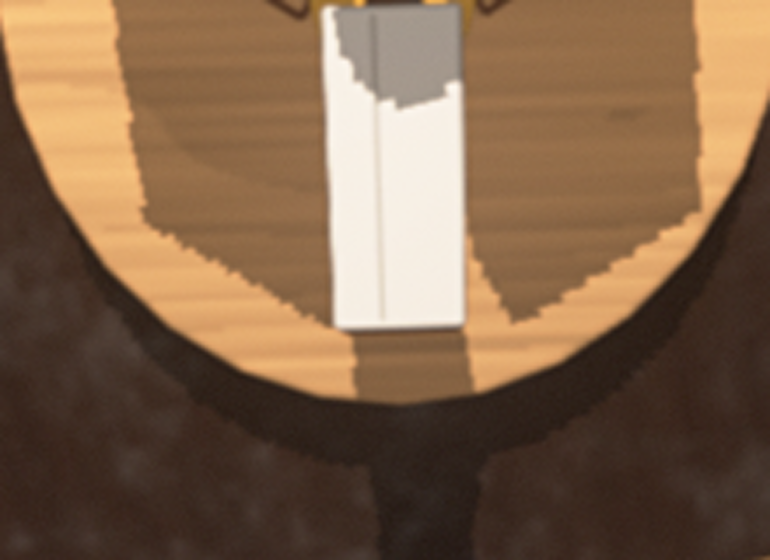

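Run:
```python
from cell import bot,eyes
from h import *
W=eyes.camera_params('wrist')
f=lambda u,v:(170-.36+u/3.5,-.36+v/3.5)
P=np.array([onz(W,f(*q),.144)[:2] for q in [(322,8),(461,6),(464,326),(335,328)]]);print(P.round(4).tolist(),P.mean(0).round(4),np.linalg.norm(P-np.roll(P,-1,0),axis=1).round(4))
d=(P[2]+P[3]-P[0]-P[1]);print(np.degrees(np.arctan2(d[1],d[0])))
a=cv2.imread('pics/side18f.png');b=cv2.imread('pics/w18.png')
cv2.imwrite('pics/s19z.png',cv2.resize(a[200:240,275:340],None,fx=11,fy=11,interpolation=cv2.INTER_CUBIC))
cv2.imwrite('pics/w18z.png',cv2.resize(b[0:50,240:330],None,fx=8,fy=8,interpolation=cv2.INTER_CUBIC))
im=eyes.get_image('side');cv2.imwrite('pics/side20f.png',im[:,:,::-1]);print(np.abs(im[170:280,265:400].astype(int)-a[170:280,265:400,::-1]).mean())
```

```text
[[0.5347, 0.23], [0.5631, 0.2231], [0.549, 0.1603], [0.5206, 0.1671]] [0.5418 0.1951] [0.0293 0.0644 0.0292 0.0645]
-102.6656392772532
2.2128395061728394
```

View pics/s19z.png

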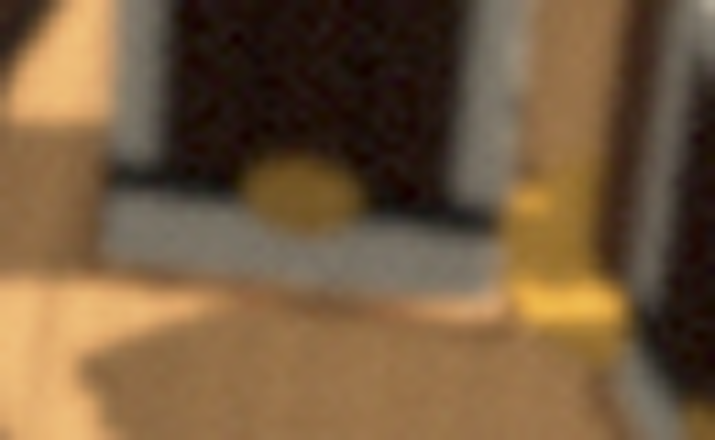

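View pics/w18z.png

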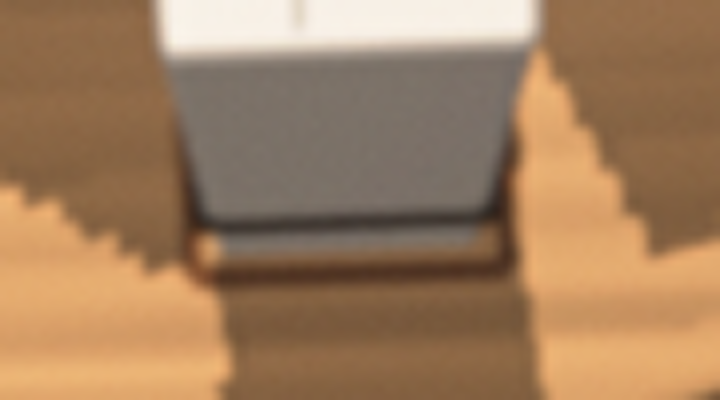

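Run:
```python
from cell import bot,ticket
print(bot.state()['time']);print(ticket.sign_off())
```

```text
20.45
the job is handed in; nothing more can be done
None
```

I took the front carton out of the case by its narrow sides, stood it on the scale pan and let go. It stood there unheld for about 3 s of robot time. I then picked it up again by its broad faces and set it down in the empty place on the turntable. It touched down at about 5 N, I opened the fingers slowly, and the arm withdrew clear. I handed the job in at 20.5 s on the robot's clock.

**Checks that passed:**
- **Placement:** the carton stands upright within the outline, lengthwise and with its inner narrow side to the post. The outer edge and both sides of the outline show as thin margins in the wrist picture.
- **Stillness:** two side pictures about 0.75 s apart, after release, differ only by noise.
- **Other cartons:** the two display cartons still stand in their places, and the two in the case did not move.

**Checks that were off or not made:**
- **Small turn:** the carton now measures about -102.7° against -104.3° for the outline before placing, so the disc or the carton turned about 1.6° on release.
- **Inner end:** the inner edge of the outline could not be seen directly after placing, because the carton and post hide it.
- **Camera disagreement:** early estimates of positions from the fixed cameras and the wrist camera differed by up to 4 to 5 mm. I used wrist readings taken once the arm had settled.

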